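Draw the filter plate from the filter unit and hold it over the drip dish

ROBOT

A 7-joint arm with a two-finger parallel gripper is mounted at the origin on the work surface. World frame = base frame: x ahead of the robot, y to its left, z up, the work surface at z = 0. Lengths are in mm, angles in rad, forces in N, time in s.
With the tool pointing down it reaches from about 400 to 850 mm from the base axis. Payload 10.4 kg.
Tool frame: the origin (TCP) lies on the centre line of the jaws, within the pads' length; the fingertips stand robot.tip_reach ahead of it and the grasp point (between the pads) is the TCP (robot.tip_reach is the distance from the TCP to the fingertips, in mm); z points along the fingers, y is the direction in which the jaws open and shut (so a half turn about z gives the same grasp; the last joint's range is limited). The gripper opens to 87 mm and grips with 3 to 60 N. Pads are 19 mm wide; open, the fingers measure 117 mm over their backs; the gripper's body (75 mm by 190 mm) begins 51 mm behind the grasp point.
Start: joints at [1.085, 0.332, -0.065, 1.46, 0.022, 1.35, -0.088], TCP at [279.058, -559.265, 241.576] pointing down, gripper open.
Joint ranges: [-2.6, 2.6], [-0.5, 2.12], [-1.47, 1.34], [0.16, 2.42], [-1.27, 4.41], [0.06, 2.06], [-2.6, 2.6]. Speed limits (rad/s): [2.22, 2.22, 2.79, 2.79, 3.14, 3.14, 3.14].

INTERFACE

Orientations are given as [roll, pitch, yaw] about the fixed x, y, z axes, in that order (R = Rz(yaw) Ry(pitch) Rx(roll)).
In Python, from cell import robot, claw, kinematics, eyes gives the robot as it stands. The module is installed in compiled form; this text tells all that it offers. Calls block until the motion is done:
- robot.goto(position, orientation): joint-space move of the TCP to a pose.
- robot.line_to(position, rot=None, max_speed=150): straight line of the TCP; rot=None keeps the orientation; max_speed is the mean speed in mm/s.
- robot.move_joints(angles): joint-space move.
- claw.grip(opening): opening from 0.0 (shut) to 1.0 (fully open); the grip force is fixed at half the most; returns when the fingers have stopped.
- robot.hold(seconds).
- kinematics.inverse_kinematics(position, orientation): joint angles nearest the present ones, or None.
- robot.observe(): the state.
- eyes.camera(name): name is "side" or "top" or "wrist"; returns the picture (400x640x3 uint8, blue, green, red); there is no depth.
- eyes.camera_params(name): a dict with "vertical_fov" (degrees; the focal length in pixels is half the picture's height over the tangent of half this angle, whatever the lens; pixels are square), "cx", "cy" (the principal point, pixels), "dist" ([k1, k2, p1, p2, k3] as OpenCV has them; the pictures are not rectified), "extrinsics" (4x4, takes a point from camera to world coordinates). Camera axes: x right, y down, z forward; pixel columns grow to the right and rows downward; lengths in mm; the calibration is good to about 2 mm. A picture is of the moment at which its call begins: read the wrist's pose just before it. camera_params takes no time and is no camera call; for the wrist camera it gives the pose at the moment of the call.
A pose or a line that the arm cannot do raises robot.MotionError and nothing moves.
- robot.sign_off(): hands the job in, once; it reports no verdict.
The state is a dict: "clock": time; "joint_pos": joint angles; "joint_velocities": joint speeds; "tau": joint torques, N m; "eef_pos": TCP position; "orientation": TCP orientation; "force": force on the tool from outside, world axes, zero at the start; "torque": the same for the moment, N m; "opening": opening from 0.0 (shut) to 1.0 (fully open).
Only numpy, scipy, OpenCV 4.12 (cv2) and the standard library are available. Lean on these libraries where they do the work, as an engineer would, in place of code of your own. Each camera call takes 0.05 s, during which the arm holds its last target. There are 200 camera calls.

TASK

Pull the drawer of the white filter unit out to its stop, lift the pale flap inside it wide open by its orange tab, and draw the green-framed filter plate straight up out of its slot. Finish while still holding the plate: upright and still over the middle of the round white drip dish, about a hand's breadth clear above it, with the drawer left out and the flap left open. Do not knock or shift the dish, the tins, the beaker, the measuring cylinder or the wash bottle.

Things in the scene. Friction and masses are not known exactly. Their poses are not given: they have to be found in the camera images.
- drawer_handle (a point): Middle of the drawer's horizontal steel bar handle (bar 12 mm thick, 110 mm long along this point's y, 130 mm above the bench). The bar's axis stands 40 mm out from the flat drawer front (front 15 mm thick, its top 154 mm above the bench); the unit's flat top is 165 mm above the bench, 200 mm wide, and starts 55 mm behind the bar when the drawer is shut. Axes: x points into the unit (the drawer pulls out along -x), y along the bar, z up.
- drawer (a joint): Slide of the drawer, m: 0 shut, 0.150 fully out at its stop; starts shut. It slides with about 5 N of friction and stays where it is left.
- flap_tab (a point): Centre of the upright round orange tab on the flap's top, which lies inside the unit until the drawer is out. The tab is a disc 26 mm across and 10 mm thick, its flat faces across the flap's y, so it is pinched along y from above; its centre is 30 mm above the flap's top face and 95 mm from the hinge line. Axes turn with the flap; with the flap shut they are the drawer's (x into the unit, z up).
- flap (a joint): Angle of the pale grey flap, rad: 0 shut and level, 1.57 upright, 1.65 at its stop. The flap is 120 mm (front to hinge) by 156 mm by 5 mm and covers the compartment; its hinge line runs along y at its underside edge farthest from the drawer front, 63 mm beyond (along +x) and 50 mm above slot_mouth, 100 mm over the bench; its front edge swings up and over, away from the drawer front. A stiff hinge: it stays at any angle where it is left and needs about 1 to 2 N at the tab.
- slot_mouth (a point): Middle of the mouth of the black slot that holds the filter plate, fixed in the drawer, 50 mm above the bench, 67 mm behind the inner face of the drawer front and 63 mm before the hinge line. Slot 74 mm along x, 14 mm along y, 34 mm deep; its black block is 42 mm wide along y. The compartment is about 160 mm wide along y, its walls and the shut flap 100 mm above the bench. Axes: x into the unit, z up.
- cassette_center (a point): Centre of the filter plate, hidden under the flap at the start: a loose upright plate 70 mm long (x) by 10 mm thick (y) by 78 mm high (z), about 120 g, green frame with a steel mesh. It stands in the slot with its lower 34 mm, its top edge 94 mm above the bench; the upper 44 mm are free to be pinched along y from above. z is its upright axis.
- cassette: The same filter plate as a body; origin in the middle of its lower edge, same axes.
- dish_center (a point): Middle of the underside, on the bench, of the round white drip dish, 180 mm across and 18 mm high, loose, to the left or right of the unit.
- dish: The same drip dish as a body, same origin.
- balance: White bench balance with a round steel pan, 200 x 170 x 57 mm, fixed, on the other side from the dish; origin under its middle.
- tin_a: Gold food tin, 74 mm across, 55 mm high, loose on the bench; origin under its middle.
- tin_b: Smaller gold tin, 68 mm across, 45 mm high, standing loose on the balance's pan; origin under its middle.
- beaker: Clear beaker, 72 mm across, 90 mm high, loose; origin under its middle.
- cylinder: Measuring cylinder, tube 34 mm across on a blue foot 72 mm across, 180 mm high, loose and easily tipped; origin under its middle.
- wash_bottle: White wash bottle with a red cap, 60 mm across, 150 mm high, loose; origin under its middle.
Not all that is in view belongs to the job. Of the things that look like the dish, take the one that is farthest to the robot's right at the start.

How it is judged:
By the outcome, as a careful person would: the job done as asked, in the order asked, and still so for the second after the job is handed in, while the arm keeps its last pose, push and grip.
It also fails if it takes over 64 s, if anything falls off the work surface, if the arm or the gripper's body presses on something with over 40 N, if the wrist force passes 120 N, or if a joint passes its speed limit or range.

## Working session

There is one attempt and no reset: what is moved stays moved. The work goes in short steps, each a Python script; the robot and the scene stay as the last script left them, time stands still between calls to the robot, and variables do not carry over. Pictures are saved under pics/ and viewed, about 8 in all and at most 12, crops included, and the job is handed in when it is done.

```bash
mkdir -p pics
cat > h.py <<'E'
import numpy as np, cv2
from cell import robot, claw, kinematics, eyes
def K(p):
    f=200/np.tan(np.radians(p["vertical_fov"])/2)
    return np.array([[f,0,p["cx"]],[0,f,p["cy"]],[0,0,1.]])
def ray(p,uv):
    n=cv2.undistortPoints(np.array([[uv]],float),K(p),np.array(p["dist"],float))[0,0]
    E=np.array(p["extrinsics"]); d=E[:3,:3]@[n[0],n[1],1.]
    return E[:3,3],d/np.linalg.norm(d)
def onz(p,uv,z):
    o,d=ray(p,uv); return o+d*(z-o[2])/d[2]
def proj(p,X):
    W=np.linalg.inv(np.array(p["extrinsics"]))
    return cv2.projectPoints(np.atleast_2d(np.array(X,float)),cv2.Rodrigues(W[:3,:3])[0],W[:3,3],K(p),np.array(p["dist"],float))[0][:,0]
def snap(name,fn):
    p=eyes.camera_params(name); im=eyes.camera(name); cv2.imwrite("pics/"+fn+".png",im); np.save("pics/"+fn+".npy",p,allow_pickle=True); return im,p
def load(fn): return cv2.imread("pics/"+fn+".png"), np.load("pics/"+fn+".npy",allow_pickle=True).item()
E
python3 - <<'E'
from h import *
for n in("top","side","wrist"):
    im,p=snap(n,n+"0"); print(n,p)
a=[cv2.imread(f"pics/{n}0.png") for n in("top","side")]
print(robot.observe(),robot.tip_reach)
E
```

```text
top {'vertical_fov': 48.55620294496546, 'cx': 322.88744730862294, 'cy': 198.34216725839119, 'dist': array([-0.00738801,  0.        ,  0.        ,  0.        ,  0.        ]), 'extrinsics': array([[ 1.32274558e-02, -9.76162377e-01,  2.16638059e-01,
         2.93946720e+02],
       [-9.99902705e-01, -1.38727626e-02, -1.45819278e-03,
         6.60356415e+01],
       [ 4.42880129e-03, -2.16597693e-01, -9.76250903e-01,
         1.56402833e+03],
       [ 0.00000000e+00,  0.00000000e+00,  0.00000000e+00,
         1.00000000e+00]])}
side {'vertical_fov': 56.554297783400216, 'cx': 313.7607901912423, 'cy': 201.94880321301014, 'dist': array([-0.03463732,  0.        ,  0.        ,  0.        ,  0.        ]), 'extrinsics': array([[-8.68713687e-01, -3.53805662e-01,  3.46638261e-01,
         1.56416793e+02],
       [-4.95283676e-01,  6.12670502e-01, -6.15896855e-01,
         8.80391852e+02],
       [ 5.53275751e-03, -7.06722300e-01, -7.07469419e-01,
         9.85170550e+02],
       [ 0.00000000e+00,  0.00000000e+00,  0.00000000e+00,
         1.00000000e+00]])}
wrist {'vertical_fov': 65.509094610218,
[... 497 characters left out ...]
': 0.15, 'joint_pos': array([ 1.08539208,  0.33272747, -0.06471702,  1.46069675,  0.02162176,
        1.34989868, -0.08850719]), 'joint_velocities': array([ 0.0013341 , -0.00204089,  0.00056964, -0.00297793, -0.00181834,
        0.00015006, -0.00033868]), 'tau': array([ 6.82230057e-04, -6.23633051e+01,  2.45388073e-02, -3.90143538e+01,
       -6.14146725e-02,  3.71352152e-02,  5.79132688e-05]), 'eef_pos': array([ 278.92949586, -559.02610019,  240.96092586]), 'orientation': array([-3.14056026e+00,  5.80381183e-05,  4.62833780e-01]), 'force': array([-0.50414569,  0.07478218,  0.30799678]), 'torque': array([ 3.14542282e-02, -2.89812551e-05, -1.46704309e-02]), 'opening': 1.0009065772344246} 19.0
```

View pics/top0.png

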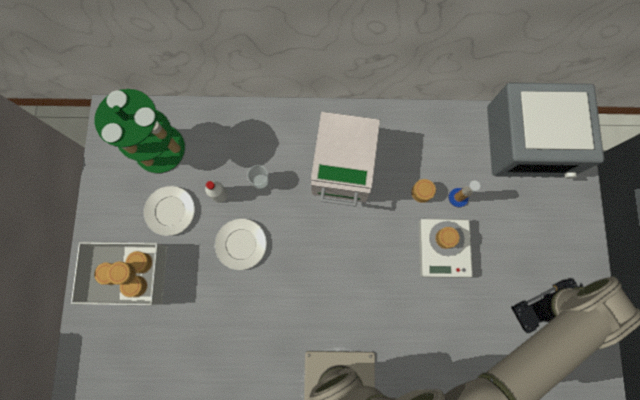

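View pics/side0.png

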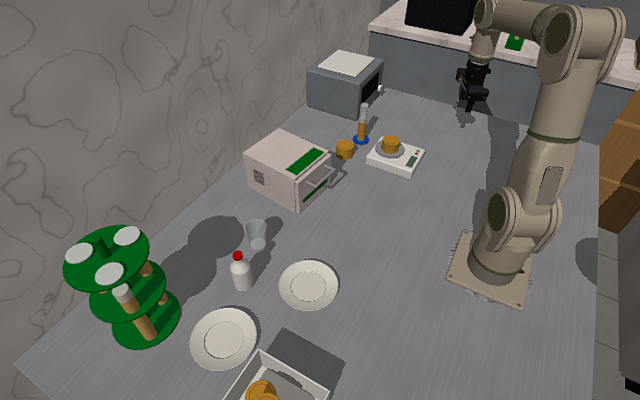

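The top view shows the unit at about (345,155) with its bar near (340,201). There are two white dishes, at (169,210) and (241,244). The one farther right is (241,244). I'll zoom in on the handle in both views.

Run:
```python
from h import *
a,p=load("top0"); b,q=load("side0")
c=np.hstack([cv2.resize(a[105:215,300:390],None,fx=4.4,fy=4.4,interpolation=2)[:484],cv2.resize(b[150:215,285:350],(400,400),interpolation=2) if 0 else cv2.resize(b[125:235,238:328+20],None,fx=3.6,fy=4.4,interpolation=2)[:484]])
print(c.shape); cv2.imwrite("pics/zoom0.png",c[:, :800])
# dish: bright blob
hsv=cv2.cvtColor(a,cv2.COLOR_BGR2HSV)
m=((hsv[...,1]<40)&(hsv[...,2]>150)).astype(np.uint8)
n,l,s,ce=cv2.connectedComponentsWithStats(m)
for i in range(1,n):
    if s[i,4]>300: print(s[i],ce[i],onz(p,ce[i],18).round())
i=l[252,222] 
for z in(18,):
  for uv in((241,219.5),(241,269.5),(215,244),(267,244)): print(onz(p,uv,z).round(1))
# unit: predictions
for nm,P in (("top",p),("side",q)): print(nm,np.array(P["extrinsics"])[:3,3])
```

```text
(484, 792, 3)
[ 521   91   73   58 3829] [556.34734918 119.96630974] [ 949. -804.   18.]
[ 311  111   69   82 3686] [345.46120456 146.73629951] [832. -16.  18.]
[599 114  41  11 409] [619.09779951 119.36919315] [  956. -1041.    18.]
[601 126  39  24 618] [616.93365696 134.33171521] [  896. -1025.    18.]
[ 143  185   51   51 1987] [168.39456467 210.31102164] [586. 611.  18.]
[ 214  218   52   52 2104] [239.84410646 243.77471483] [470. 351.  18.]
[ 420  219   52   58 1661] [442.64539434 251.55568934] [ 453. -356.   18.]
[ 71 242  86  64 849] [122.03062426 271.96702002] [368. 752.  18.]
[556.4 351.9  18. ]
[381.8 342.7  18. ]
[468.5 438.   18. ]
[471.  256.6  18. ]
top [ 293.94672005   66.03564155 1564.0283281 ]
side [156.41679321 880.3918515  985.1705502 ]
```

View pics/zoom0.png

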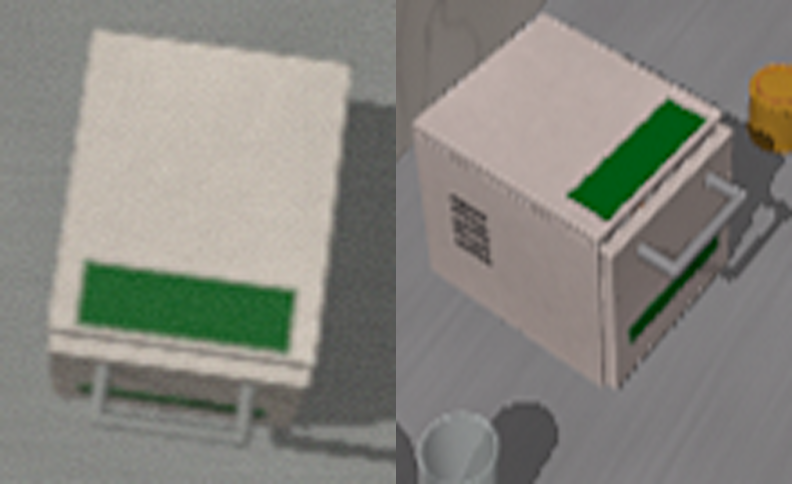

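The zoom shows the bar from (97,424) to (245,438) in the left crop, and the unit's top corners at (95,30), (349,65), (312,368) and (50,328). I'll turn these into positions.

Run:
```python
from h import *
a,p=load("top0"); b,q=load("side0")
T=lambda u,v:onz(p,(300+u/4.4-.4,105+v/4.4-.4),T.z)
T.z=130; l,r=T(97,424),T(245,438); print("bar top",l,r,(l+r)/2,np.linalg.norm(l-r),"yaw",np.degrees(np.arctan2(-(l-r)[0],(l-r)[1])))
T.z=165; C=[T(*c) for c in((95,30),(349,65),(312,368),(50,328))]; print(np.round(C)); C=np.array(C)
print("top widths",[np.linalg.norm(C[i]-C[i-1]) for i in range(4)])
y=C[2]-C[3]; x=C[0]-C[3]; x2=C[1]-C[2]; print("yaw by side", np.degrees(np.arctan2(x[1],x[0])),np.degrees(np.arctan2(x2[1],x2[0])),"front",np.degrees(np.arctan2(y[0],-y[1])))
fm=(C[2]+C[3])/2; print("front mid",fm)
S=lambda u,v:onz(q,(238+(u-396)/3.6-.4,125+v/4.4-.4),130)
l,r=S(675,272),S(743,193); print("bar side",l,r,(l+r)/2,np.linalg.norm(l-r))
for z,uv in((55,(424,190)),(90,(258,177)),(180,(475,186)),(150,(211,184))): print(z,onz(p,uv,z).round())
```

```text
bar top [603.22784708  67.88485633 130.        ] [594.04917923 -43.40218919 130.        ] [598.63851316  12.24133357 130.        ] 111.66492038379624 yaw -4.714935961909915
[[ 905.   74.  165.]
 [ 880. -121.  165.]
 [ 640.  -90.  165.]
 [ 668.  104.  165.]]
top widths [np.float64(239.11948689210053), np.float64(196.5049910612259), np.float64(241.2379253126782), np.float64(196.05202386864943)]
yaw by side -7.21652103276895 -7.329500524605983 front -8.140480669687577
front mid [654.12502307   6.65991802 165.        ]
bar side [608.380538   68.9324982 130.       ] [596.60925533 -47.28642326 130.        ] [602.49489666  10.82303747 130.        ] 116.8135300418871
55 [ 664. -290.   55.]
90 [693. 288.  90.]
180 [ 649. -426.  180.]
150 [651. 432. 150.]
```

The estimates agree: unit yaw is about -7.3°, the bar's middle is near (600,12.5), and the dish is near (470,348). Next I'll hover over the bar and refine with the wrist camera.

```bash
cat >> h.py <<'E'
YAW=np.radians(-7.3)
X=np.array([np.cos(YAW),np.sin(YAW),0]); Y=np.array([-np.sin(YAW),np.cos(YAW),0]); Zv=np.array([0,0,1.])
H0=np.array([600,12.5,0])
def st(tag=""):
    o=robot.observe(); print(tag,"t%.1f"%o["clock"],"pos",o["eef_pos"].round(1),"rpy",o["orientation"].round(3),"F",o["force"].round(1),"op %.3f"%o["opening"],"q",np.round(o["joint_pos"],2)); return o
E
python3 - <<'E'
from h import *
for off in(0,np.pi):
  for n,P,y in(("bar",H0+130*Zv,YAW+np.pi/2),("barout",H0-150*X+130*Zv,YAW+np.pi/2),("tab",H0-60*X+135*Zv,YAW),("tab90",H0+70*X+195*Zv,YAW),("plate",H0-28*X+78*Zv,YAW),("dish",np.array([470,348,170]),YAW)):
    yy=(y-off+np.pi)%(2*np.pi)-np.pi
    q=kinematics.inverse_kinematics(P,[np.pi,0,yy]); print(n,round(yy,2),None if q is None else np.round(q,2))
E
```

```text
bar 1.44 [ 0.43  0.44 -0.66  1.63  0.29  1.16 -0.43]
barout 1.44 [ 0.59  0.12 -0.79  2.    0.09  1.06 -0.37]
tab -0.13 [ 0.42  0.3  -0.62  1.79  0.19  1.12 -1.97]
tab90 -0.13 [ 0.27  0.5  -0.49  1.37  0.24  1.33 -1.92]
plate -0.13 [ 0.35  0.42 -0.56  1.76  0.26  1.03 -1.99]
dish -0.13 [-1.    0.3   0.34  1.68 -0.1   1.18 -2.33]
bar -1.7 [ 0.79  0.71 -1.25  1.62  0.69  1.32  2.45]
barout -1.7 None
tab 3.01 [ 0.55  0.34 -0.79  1.78  0.26  1.13  1.12]
tab90 3.01 [ 0.42  0.55 -0.72  1.36  0.36  1.36  1.14]
plate 3.01 [ 0.49  0.47 -0.73  1.75  0.35  1.06  1.08]
dish 3.01 [ 0.04  0.46 -0.97  1.62  0.4   1.26  0.45]
```

Run:
```python
from h import *
claw.grip(0.345)
robot.line_to([279,-559,330]); 
robot.goto(H0+260*Zv,[np.pi,0,YAW+np.pi/2]); robot.hold(.2); st()
im,p=snap("wrist","wrist1")
for s in(-55,0,55): print(proj(p,H0+s*Y+130*Zv))
```

```text
t4.6 pos [600.1  11.9 260. ] rpy [3.142 0.    1.442] F [ 1.1 -0.9  0. ] op 0.341 q [ 0.45  0.34 -0.69  1.47  0.22  1.4  -0.38]
[[321.51188747 258.97837605]]
[[321.39028561 203.95335632]]
[[321.2566152  142.62051645]]
```

View pics/wrist1.png

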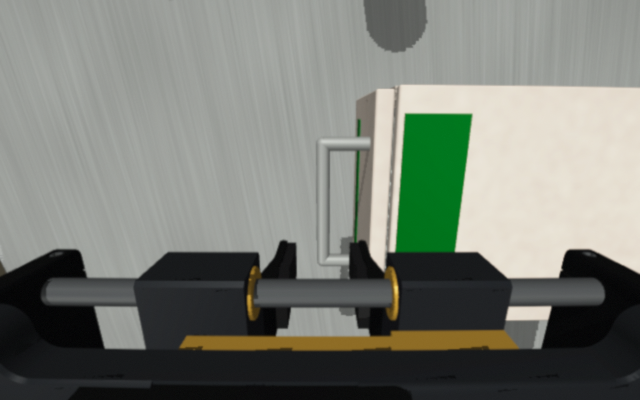

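The bar shows at column 323.5, rows 140–262, where I predicted column 321.4 and rows 143–259. The yaw is right and the offset is about 2 mm. I'll grip it and pull.

Run:
```python
from h import *
H=H0+2*X+2*Y
robot.line_to(H+130*Zv,max_speed=150); st("down")
claw.grip(0.0); o=st("grip")
e=o["eef_pos"]
robot.line_to(e-120*X,max_speed=100); st("120")
robot.line_to(e-147*X,max_speed=60); st("147")
for d in(149,151,153):
    robot.line_to(e-d*X,max_speed=30); o=st(str(d))
    if np.dot(o["force"],X)>12: break
claw.grip(0.345); st("released")
snap("wrist","wrist2"); snap("top","top2");
```

```text
down t5.7 pos [602.8  14.4 131. ] rpy [ 3.14  -0.     1.443] F [0.1 0.8 0.6] op 0.344 q [ 0.42  0.45 -0.66  1.63  0.29  1.17 -0.44]
grip t6.2 pos [600.8  14.5 130.3] rpy [-3.138e+00  1.000e-03  1.444e+00] F [-9.3  0.5  7.7] op 0.129 q [ 0.42  0.45 -0.66  1.63  0.29  1.17 -0.44]
120 t7.5 pos [481.6  29.8 130.3] rpy [-3.141  0.     1.443] F [-1.2  1.2  1.2] op 0.126 q [ 0.53  0.19 -0.74  1.93  0.14  1.08 -0.39]
147 t8.1 pos [454.4  33.2 130.3] rpy [-3.14   0.     1.443] F [-4.4  0.7  2.7] op 0.124 q [ 0.55  0.12 -0.75  1.99  0.09  1.06 -0.37]
149 t8.4 pos [453.3  33.4 130.3] rpy [ 3.141 -0.     1.443] F [ 2.7 -0.  -3.3] op 0.126 q [ 0.55  0.12 -0.75  2.    0.09  1.06 -0.37]
151 t8.6 pos [451.8  33.6 130.3] rpy [ 3.140e+00 -1.000e-03  1.443e+00] F [ 6.5 -0.5 -7.7] op 0.129 q [ 0.55  0.11 -0.75  2.    0.09  1.06 -0.37]
153 t8.9 pos [451.8  33.6 130.4] rpy [ 3.135e+00 -2.000e-03  1.443e+00] F [ 19.   -0.7 -19.3] op 0.124 q [ 0.55  0.11 -0.75  2.    0.08  1.05 -0.36]
released t9.5 pos [448.9  33.9 130.3] rpy [-3.141  0.     1.443] F [1.  0.6 0.8] op 0.341 q [ 0.55  0.11 -0.75  2.01  0.08  1.06 -0.36]
```

```bash
cat >> h.py <<'E'
HO=np.array([451.8,33.0,0]); DOWN=[np.pi,0,YAW+np.pi]
E
python3 - <<'E'
from h import *
o=robot.observe()
robot.line_to(o["eef_pos"]+120*Zv,max_speed=200)
robot.goto(HO+90*X+260*Zv,DOWN); claw.grip(0.5); robot.hold(.2); st()
im,p=snap("wrist","wrist3")
T=HO+90*X
for s in(0,): print("tab pred",proj(p,T+135*Zv),proj(p,T+148*Zv))
hsv=cv2.cvtColor(im,cv2.COLOR_BGR2HSV); m=cv2.inRange(hsv,(5,150,120),(20,255,255))
n,l,s,c=cv2.connectedComponentsWithStats(m)
for i in range(1,n):
    if s[i,4]>30: print(s[i],c[i].round(1),onz(p,c[i],140).round(1))
E
```

```text
t12.5 pos [541.1  21.5 260. ] rpy [ 3.142 -0.     3.014] F [ 0.4 -0.6  0.5] op 0.502 q [ 0.56  0.22 -0.78  1.62  0.15  1.37  1.2 ]
tab pred [[322.72557003 205.56098462]] [[322.74917632 209.71572149]]
[  0 164  24  49 868] [  9.9 190. ] [ 489.8 -252.8  140. ]
[315 193  11  27 285] [320.2 205.8] [539.6  19.5 140. ]
[106 267  17  10  89] [113.2 270.9] [ 578.3 -184.   140. ]
[229 269   9   9  34] [232.6 273.3] [594.7 -71.  140. ]
[420 294   3  20  33] [421.  302.9] [649.7 104.3 140. ]
[ 94 306  23  27 448] [105.2 318.6] [ 628.8 -209.5  140. ]
```

View pics/wrist3.png

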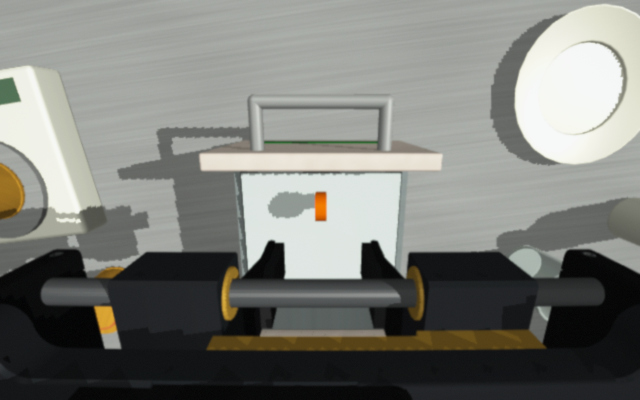

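The orange tab is at (320,206), against a predicted (322.7,206). That puts it about 2 mm toward -y. The flap is shut, the drawer is out, and the way down is clear.

```bash
cat >> h.py <<'E'
T0=np.array([540.8,19.8,0]); HG=T0+95*X+100*Zv
def tab(th): 
    c,s=np.cos(th),np.sin(th); return HG+X*(-95*c+35*s)+Zv*(95*s+35*c)
E
python3 - <<'E'
from h import *
robot.line_to(T0+136*Zv,max_speed=150); claw.grip(0.0); o=st("grip")
if o["opening"]<0.06: raise SystemExit("missed")
for th in np.linspace(0,1.62,10)[1:]:
    robot.line_to(tab(th)+Zv,max_speed=90); o=st("%.2f"%th)
    if np.linalg.norm(o["force"])>40: print("high force"); break
snap("side","side4"); snap("top","top4")
a=cv2.imread("pics/side4.png")[110:250,220:400]; cv2.imwrite("pics/side4c.png",cv2.resize(a,None,fx=4,fy=4,interpolation=2))
E
```

```text
grip t14.2 pos [540.8  19.8 136.1] rpy [3.142 0.    3.014] F [-0.   0.4  0.9] op 0.112 q [ 0.52  0.33 -0.75  1.78  0.24  1.13  1.14]
0.18 t14.5 pos [548.4  18.8 152.8] rpy [-3.141 -0.     3.014] F [-4.9 -0.7  5. ] op 0.107 q [ 0.52  0.32 -0.75  1.74  0.24  1.17  1.15]
0.36 t14.9 pos [559.2  17.5 167.3] rpy [-3.141e+00  1.000e-03  3.014e+00] F [-5.3 -0.1  5.2] op 0.111 q [ 0.52  0.33 -0.75  1.7   0.24  1.2   1.15]
0.54 t15.2 pos [572.3  15.7 179.9] rpy [3.142e+00 1.000e-03 3.014e+00] F [-2.6 -0.4  3.4] op 0.112 q [ 0.51  0.35 -0.75  1.65  0.25  1.23  1.15]
0.72 t15.6 pos [587.3  13.8 189.8] rpy [3.141e+00 1.000e-03 3.014e+00] F [-0.9 -0.   0.5] op 0.111 q [ 0.49  0.37 -0.74  1.6   0.26  1.26  1.15]
0.90 t15.9 pos [603.8  11.7 197. ] rpy [3.141e+00 1.000e-03 3.014e+00] F [-0.3 -0.6 -1.9] op 0.110 q [ 0.48  0.41 -0.73  1.55  0.28  1.29  1.15]
1.08 t16.3 pos [621.3   9.5 201.2] rpy [3.141e+00 1.000e-03 3.014e+00] F [-0.2 -0.1 -1.2] op 0.114 q [ 0.46  0.44 -0.72  1.5   0.3   1.32  1.15]
1.26 t16.6 pos [639.8   7.1 202.8] rpy [3.141e+00 2.000e-03 3.014e+00] F [-0.5 -1.6  2.7] op 0.116 q [ 0.44  0.48 -0.71  1.44  0.31  1.33  1.15]
1.44 t17.0 pos [658.7   4.7 201.7] rpy [3.141 0.005 3.014] F [ 1.2 -1.   9.7] op 0.111 q [ 0.42  0.52 -0.7   1.39  0.33  1.35  1.15]
1.62 t17.3 pos [676.9   2.3 197. ] rpy [3.141 0.007 3.013] F [ 3.8 -2.2 12.4] op 0.109 q [ 0.4   0.56 -0.69  1.34  0.35  1.36  1.15]
```

View pics/side4c.png

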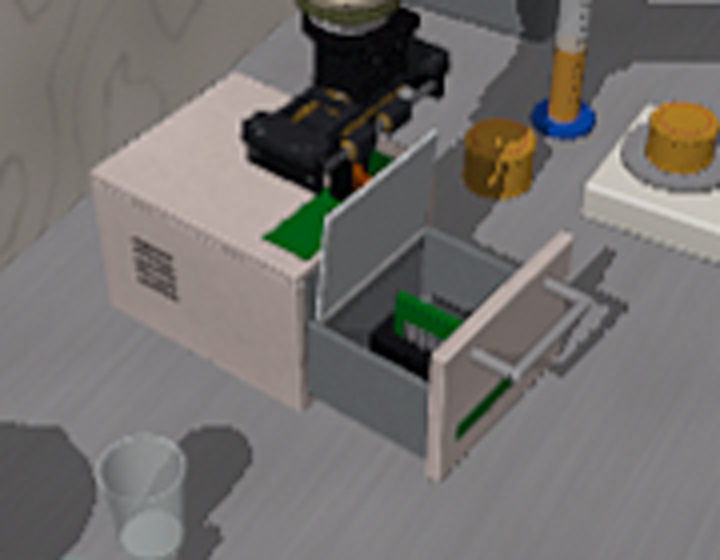

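The side view shows the flap upright (about (380,220) in the crop), the green plate edge exposed at (425,310), and the drawer out. I'll release the tab and look at the plate.

Run:
```python
from h import *
claw.grip(0.4); o=st("rel")
robot.line_to(o["eef_pos"]+75*Zv,max_speed=200)
S=T0+32*X
robot.line_to(S+270*Zv,rot=DOWN,max_speed=200); claw.grip(0.6); robot.hold(.2); st()
im,p=snap("wrist","wrist5")
print("pred",proj(p,S+94*Zv+35*X),proj(p,S+94*Zv),proj(p,S+94*Zv-35*X))
hsv=cv2.cvtColor(im,cv2.COLOR_BGR2HSV); m=cv2.inRange(hsv,(45,120,60),(75,255,255))
n,l,s,c=cv2.connectedComponentsWithStats(m)
for i in range(1,n):
    if s[i,4]>30: print(s[i],c[i].round(1),onz(p,c[i],94).round(1))
```

```text
rel t18.2 pos [674.3   2.7 194.1] rpy [-3.142 -0.     3.014] F [-0.4  0.1  0.2] op 0.398 q [ 0.4   0.56 -0.69  1.35  0.35  1.36  1.15]
 t20.2 pos [572.5  15.7 270. ] rpy [-3.142  0.     3.014] F [ 0.4 -0.1 -0.1] op 0.602 q [ 0.52  0.29 -0.76  1.53  0.2   1.4   1.19]
pred [[322.66935613 223.66430784]] [[322.67099976 192.29724904]] [[322.67259737 159.01562212]]
[318 167  10  71 671] [322.5 203.5] [584.7  14.   94. ]
[250 327  66  10 604] [283.7 331.3] [738.8 -53.4  94. ]
[330 327  66  10 616] [361.  331.4] [751.  40.  94.]
```

View pics/wrist5.png

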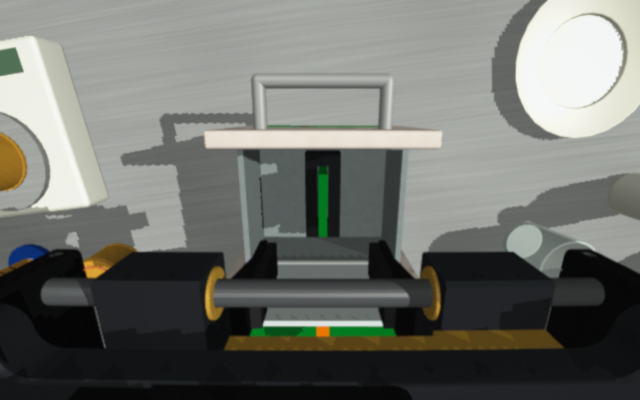

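The plate's top edge shows at rows ~170–238, where I predicted 159–224. That is about 12–15 mm further into the unit. The drawer may have crept in while I opened the flap, so I'll check with the bar.

Run:
```python
from h import *
for f in("wrist3","wrist5"):
    im,p=load(f)
    g=cv2.cvtColor(im,cv2.COLOR_BGR2GRAY).astype(float)
    print(f,"pred bar row",proj(p,HO+130*Zv),"front inner top",proj(p,HO+55*X+154*Zv), "outer",proj(p,HO+40*X+154*Zv))
    print(g[60:180,345].astype(int).tolist())
im,p=load("wrist5")
for r in (79,): print(onz(p,(322,r),130), "HO",HO)
print(im[160:242,322].tolist()[::3])
S=T0+32*X
print("slot block ends z50",proj(p,S-37*X+50*Zv),proj(p,S+37*X+50*Zv),proj(p,HG))
```

```text
wrist3 pred bar row [[322.72552106 100.1132605 ]] front inner top [[322.766203   170.30958523]] outer [[322.76852877 151.55550228]]
[168, 169, 169, 167, 166, 167, 167, 166, 167, 168, 170, 170, 166, 165, 164, 163, 165, 166, 168, 168, 168, 168, 168, 169, 173, 174, 173, 173, 171, 170, 168, 168, 166, 164, 158, 154, 160, 170, 178, 183, 181, 174, 166, 157, 148, 134, 117, 104, 115, 151, 171, 173, 168, 167, 168, 168, 168, 168, 165, 166, 166, 164, 165, 163, 162, 164, 165, 166, 167, 167, 167, 165, 166, 169, 168, 169, 168, 170, 168, 158, 129, 93, 83, 109, 128, 128, 123, 121, 127, 128, 128, 130, 150, 191, 219, 227, 230, 231, 230, 230, 230, 229, 229, 229, 229, 228, 228, 227, 227, 214, 180, 135, 114, 139, 171, 204, 223, 227, 227, 227]
wrist5 pred bar row [[324.86344781  60.6984695 ]] front inner top [[324.97593413 129.11757851]] outer [[325.01389558 109.79411671]]
[169, 169, 168, 165, 165, 165, 166, 165, 165, 166, 168, 166, 161, 147, 148, 159, 168, 177, 181, 179, 171, 162, 153, 145, 131, 115, 97, 93, 123, 157, 168, 166, 163, 164, 163, 162, 162, 162, 161, 162, 162, 163, 165, 166, 164, 163, 163, 166
[... 196 characters left out ...]
 187, 141, 103, 92, 92, 92, 92, 91, 91, 91, 91, 91, 91, 91, 91, 92, 91, 91, 91, 91, 92, 91, 91, 91, 92, 92, 92, 92, 91, 92, 91, 91, 92]
[465.75683173  28.78501489 130.        ] HO [451.8  33.    0. ]
[[24, 23, 22], [25, 23, 22], [18, 43, 10], [13, 58, 0], [14, 57, 1], [28, 113, 0], [30, 121, 0], [30, 121, 0], [30, 121, 0], [30, 120, 0], [30, 120, 0], [31, 121, 0], [29, 119, 0], [30, 120, 0], [30, 120, 0], [30, 120, 0], [29, 120, 0], [30, 121, 0], [31, 121, 0], [31, 121, 0], [32, 122, 0], [31, 121, 0], [31, 121, 0], [32, 121, 0], [31, 121, 0], [31, 118, 3], [61, 68, 56], [73, 75, 69]]
slot block ends z50 [[322.62152202 152.34239006]] [[322.62130551 213.35195348]] [[322.67530988 249.66876685]]
```

The bar confirms it: the drawer crept in about 15 mm. I'll pull it back to its stop, then nudge the flap gently to wide open.

Run:
```python
from h import *
B=HO+15*X-2*Y
robot.goto(B+250*Zv,[np.pi,0,YAW+np.pi/2]); claw.grip(0.37)
robot.line_to(B+130*Zv,max_speed=150); o=st("down"); 
claw.grip(0.0); o=st("grip")
e=o["eef_pos"]; s=np.dot(e-HO,X); print("bar offset",s)
for d in (-1,-3,-5):
    robot.line_to(e+(d-s)*X,max_speed=50); o=st(str(d))
    if np.dot(o["force"],X)>12: break
claw.grip(0.345); o=st("rel")
robot.line_to(o["eef_pos"]+150*Zv,max_speed=250)
robot.goto(T0+50*X+280*Zv,DOWN); claw.grip(0.6); st()
im,p=snap("wrist","wrist6")
g=cv2.cvtColor(im,cv2.COLOR_BGR2GRAY).astype(int); print("bar pred",proj(p,HO+130*Zv)); print(g[20:120,345].tolist())
snap("side","side6")
```

```text
down t23.2 pos [467.   29.2 130.8] rpy [ 3.14  -0.     1.443] F [0.7 0.7 0.5] op 0.367 q [ 0.45  0.13 -0.64  1.97  0.09  1.06 -0.36]
grip t23.8 pos [466.5  29.1 130.3] rpy [3.141 0.    1.443] F [-2.  -0.2  5.9] op 0.125 q [ 0.45  0.13 -0.64  1.97  0.09  1.06 -0.36]
bar offset 15.059349513454789
-1 t24.2 pos [451.5  31.  130.4] rpy [ 3.139e+00 -1.000e-03  1.443e+00] F [ 6.8 -0.7 -5.6] op 0.125 q [ 0.46  0.1  -0.64  2.01  0.07  1.06 -0.35]
-3 t24.5 pos [451.4  31.1 130.4] rpy [ 3.135e+00 -2.000e-03  1.443e+00] F [ 19.2  -2.  -16.8] op 0.128 q [ 0.46  0.09 -0.64  2.01  0.06  1.05 -0.35]
rel t25.1 pos [448.5  31.4 130.3] rpy [-3.142  0.     1.443] F [ 0.  -1.   1.2] op 0.344 q [ 0.46  0.09 -0.64  2.01  0.06  1.06 -0.35]
 t27.9 pos [590.4  13.5 280. ] rpy [ 3.142 -0.     3.014] F [-0.5  0.1 -0.5] op 0.600 q [ 0.44  0.31 -0.67  1.47  0.19  1.43  1.21]
bar pred [[324.78376593  39.97559105]]
[168, 169, 168, 168, 168, 166, 166, 168, 170, 170, 169, 166, 158, 146, 153, 163, 173, 179, 182, 180, 172, 163, 155, 147, 134, 117, 101, 88, 96, 133, 161, 169, 169, 169, 170, 171, 171, 169, 167, 169, 173, 175, 173, 173, 175, 173, 169, 171, 173, 175, 175, 170, 169, 168, 170, 170, 170, 168, 168, 168, 166, 167, 167, 164, 164, 167, 166, 167, 176, 213, 228, 233, 233, 233, 233, 232, 232, 232, 232, 232, 231, 231, 231, 230, 228, 218, 183, 138, 101, 93, 96, 96, 97, 96, 96, 92, 90, 93, 94, 95]
```

The drawer is back at its stop: the bar row is about 39 against 40 predicted. Next, the gentle push on the flap.

Run:
```python
from h import *
P=HG*[1,1,0]+207*Zv
robot.line_to(P-45*X,max_speed=200); st()
for d in(-22,-18,-14,-11,-9,-7):
    robot.line_to(P+d*X,max_speed=40); o=st(str(d))
    if np.dot(o["force"],X)<-4.5: break
robot.line_to(P-45*X,max_speed=150)
S=T0+32*X
robot.line_to(S+270*Zv,max_speed=200); robot.hold(.2)
im,p=snap("wrist","wrist7"); sd,q=snap("side","side7")
g=cv2.cvtColor(im,cv2.COLOR_BGR2GRAY).astype(int); print("bar pred",proj(p,HO-2*Y+130*Zv)); print(g[40:90,345].tolist())
hsv=cv2.cvtColor(im,cv2.COLOR_BGR2HSV); m=cv2.inRange(hsv,(45,120,80),(75,255,255)); m[:100]=0
n,l,s,c=cv2.connectedComponentsWithStats(m)
for i in range(1,n):
    if s[i,4]>200: print(s[i],c[i].round(1),onz(p,c[i],94).round(1))
print("pred",proj(p,S+94*Zv+35*X),proj(p,S+94*Zv),proj(p,S+94*Zv-35*X))
for y in(-78,78):
  for th in(1.4,1.5,1.6): print(th,proj(q,HG+y*Y+X*(-120*np.cos(th)+5*np.sin(th))+Zv*(120*np.sin(th)+5*np.cos(th)))-[220,110])
cv2.imwrite("pics/side7c.png",cv2.resize(sd[110:250,220:400],None,fx=4,fy=4,interpolation=2))
```

```text
t28.5 pos [590.6  13.6 207.7] rpy [3.141 0.    3.014] F [-0.9  0.7  1.4] op 0.600 q [ 0.43  0.35 -0.66  1.57  0.22  1.29  1.18]
-22 t29.2 pos [613.2  10.7 206.9] rpy [ 3.141 -0.     3.014] F [ 0.1 -0.1  0.1] op 0.602 q [ 0.41  0.4  -0.65  1.51  0.25  1.31  1.18]
-18 t29.5 pos [617.3  10.  207. ] rpy [3.142 0.    3.014] F [ 0.2  0.  -0.4] op 0.603 q [ 0.41  0.41 -0.65  1.5   0.25  1.31  1.18]
-14 t29.8 pos [621.4   9.5 207. ] rpy [3.141 0.    3.014] F [-0.6 -0.6  0.5] op 0.600 q [ 0.4   0.42 -0.64  1.49  0.25  1.32  1.18]
-11 t30.0 pos [624.3   9.1 207. ] rpy [3.142 0.    3.014] F [-0.6 -0.1 -0.1] op 0.602 q [ 0.4   0.42 -0.64  1.48  0.26  1.32  1.18]
-9 t30.2 pos [626.2   8.9 207. ] rpy [3.142 0.    3.014] F [-0.3  0.2  1.1] op 0.599 q [ 0.4   0.43 -0.64  1.48  0.26  1.32  1.18]
-7 t30.5 pos [628.2   8.6 207. ] rpy [3.142 0.    3.014] F [0.1 0.3 0.1] op 0.600 q [ 0.4   0.43 -0.64  1.47  0.26  1.32  1.18]
bar pred [[322.68774411  61.00093442]]
[163, 163, 165, 167, 167, 165, 163, 161, 161, 160, 163, 164, 165, 161, 151, 149, 157, 166, 173, 177, 178, 171, 163, 155, 148, 136, 121, 105, 89, 98, 146, 165, 165, 164, 165, 169, 169, 169, 169, 170, 168, 165, 166, 169, 171, 171, 166, 164, 165, 165]
[318 160  10  65 630] [322.6 191.3] [570.8  15.7  94. ]
[330 332  66   5 306] [361.5 333.9] [752.9  40.   94. ]
pred [[322.84895388 224.4133192 ]] [[322.85144056 192.9573309 ]] [[322.85383028 159.58689333]]
1.4 [[114.45567751  34.08960658]]
1.5 [[111.62849336  32.6132647 ]]
1.6 [[108.80063107  31.42665121]]
1.4 [[86.79958561 57.08116559]]
1.5 [[83.86377099 55.41133439]]
1.6 [[80.9480906  54.03819068]]
```

View pics/side7c.png

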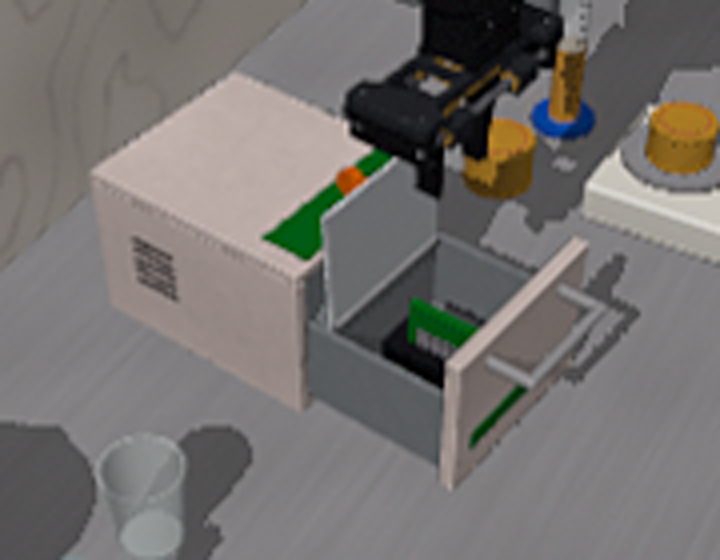

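The flap's near top corner is at (323,215)/4 in the crop, which matches an angle of about 1.6 rad. The plate (322.6,191.3) and the bar are where predicted. I'll grasp the plate and lift.

Run:
```python
from h import *
S=T0+32*X
robot.line_to(S+77*Zv,max_speed=120); o=st("down")
if np.linalg.norm(o["force"])>15: raise SystemExit("contact")
claw.grip(0.0); o=st("grip")
robot.line_to(S+110*Zv,max_speed=60); st("lift33")
robot.line_to(S+280*Zv,max_speed=120); robot.hold(.2); o=st("up")
sd,q=snap("side","side8"); snap("wrist","wrist8")
cv2.imwrite("pics/side8c.png",cv2.resize(sd[60:250,200:440],None,fx=3,fy=3,interpolation=2))
```

```text
down t33.4 pos [573.   15.7  77.6] rpy [3.142e+00 1.000e-03 3.014e+00] F [-0.6  0.2 -0.4] op 0.601 q [ 0.41  0.44 -0.63  1.75  0.3   1.04  1.12]
grip t34.2 pos [572.5  15.7  77. ] rpy [-3.142 -0.     3.014] F [-0.2  0.3  0.3] op 0.114 q [ 0.41  0.44 -0.63  1.75  0.3   1.04  1.12]
lift33 t34.9 pos [572.4  15.6 109.9] rpy [-3.141 -0.     3.014] F [ 0.1  0.7 -1.5] op 0.112 q [ 0.42  0.4  -0.64  1.73  0.27  1.1   1.14]
up t36.7 pos [572.4  15.7 279.6] rpy [-3.142e+00 -1.000e-03  3.014e+00] F [-0.7  0.3 -0.4] op 0.116 q [ 0.46  0.27 -0.68  1.52  0.17  1.42  1.21]
```

View pics/side8c.png

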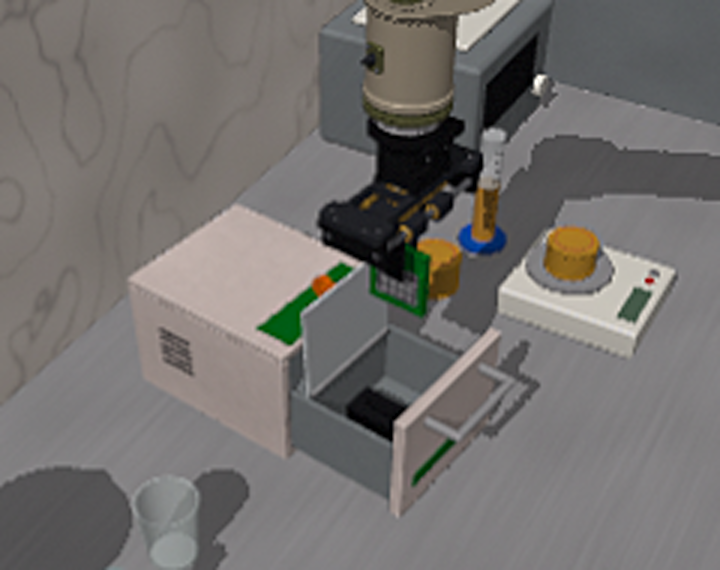

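The plate hangs upright in the jaws with the slot empty, the drawer out and the flap open. I'll cross-check the dish centre in the side view and carry the plate over.

Run:
```python
from h import *
def dish(fn,uv):
    im,p=load(fn); hsv=cv2.cvtColor(im,cv2.COLOR_BGR2HSV)
    m=((hsv[...,1]<40)&(hsv[...,2]>150)).astype(np.uint8); n,l,s,c=cv2.connectedComponentsWithStats(m)
    k=(l==l[uv[1],uv[0]]).astype(np.uint8); ct=max(cv2.findContours(k,0,1)[0],key=cv2.contourArea)
    pts=np.array([onz(p,q[0].astype(float),16)[:2] for q in ct],np.float32); (c,r)=cv2.minEnclosingCircle(pts); print(fn,np.round(c,1),round(r,1)); return np.array(c)
a=dish("top0",(222,252)); b=dish("side0",(290,295))
if np.linalg.norm(a-b)>12: raise SystemExit("disagree")
D=np.append((a+b)/2,0); print(D)
robot.line_to(D+280*Zv,max_speed=130); st("over")
robot.line_to(D+172*Zv,max_speed=100); robot.hold(.5); st("final")
sd,q=snap("side","side9"); snap("top","top9")
tp=cv2.imread("pics/top9.png")
cv2.imwrite("pics/fin.png",np.hstack([cv2.resize(sd[80:380,170:440],(450,500)),cv2.resize(tp[100:290,180:310],(342,500))]))
```

```text
top0 [472.2 352. ] 91.1
side0 [473.8 349.2] 90.1
[472.97590637 350.59510803   0.        ]
over t39.6 pos [473.2 350.2 280. ] rpy [-3.141  0.     3.014] F [-0.4  0.2 -0.4] op 0.117 q [-0.05  0.34 -0.85  1.47  0.26  1.44  0.55]
final t41.4 pos [473.  350.6 172. ] rpy [-3.142  0.     3.014] F [-0.1  0.9 -0.6] op 0.115 q [-0.06  0.42 -0.82  1.62  0.32  1.25  0.5 ]
```

View pics/fin.png

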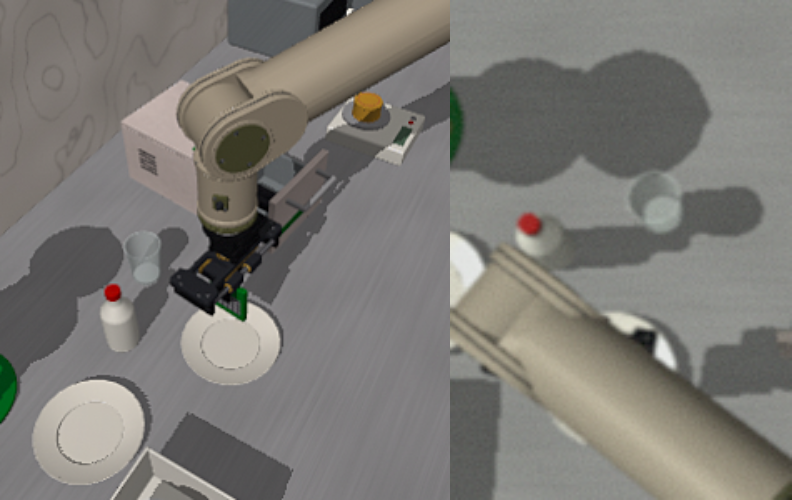

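The plate is upright over the dish, which hasn't moved. The bottle, beaker and balance tin are also undisturbed. Handing in.

```bash
python3 -c "
from h import *
robot.sign_off(); st()"
```

```text
the job is handed in; nothing more can be done
the job is handed in; nothing more can be done
```

I handed the job in at about 41 s of the 64 s allowed. The arm is still holding the filter plate over the drip dish.

**What I did:** I pulled the drawer to its stop, opened the flap by its tab, drew the plate straight up and carried it over the right-hand one of the two dishes.

**What went wrong:** while I was opening the flap, the drawer crept in about 15 mm. The wrist view showed it, so I pulled the drawer back to its stop before touching the plate. The bar handle then matched its expected place again in the image.

**Last checks:**
- **Flap:** about 1.6 rad in the side view before the lift. My extra push to open it further met no resistance, so it was already wide open. In the side view after the lift the flap still looked open and the drawer out. The arm hides the flap in the final picture, though part of the drawer front can be seen standing out.
- **Plate:** upright in the grip, with no unusual force on the wrist. Its lower edge is about 111 mm above the bench, roughly 93 mm clear of the dish rim. That height comes from where I gripped it, not from a separate measurement.
- **Dish:** the two views put its centre within about 3 mm of each other, and the gripper is over their average.
- **Other things:** the dish, beaker, wash bottle and the tin on the balance look unmoved in the final picture. The other tin and the measuring cylinder were last clearly seen standing after the lift.

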